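Open the marking machine's guard and load the phone carriage

ROBOT

A 6-joint arm with a two-finger parallel gripper is mounted at the origin on the work surface. World frame = base frame: x ahead of the robot, y to its left, z up, the work surface at z = 0. Lengths are in mm, angles in rad, forces in N, time in s.
With the tool pointing down it reaches from about 400 to 925 mm from the base axis. Payload 12.5 kg.
Tool frame: the origin (TCP) lies midway between the tips of the shut fingers; the grasp point (between the pads) lies 19 mm behind it; z points along the fingers, y is the line along which they close (so a half turn about z gives the same grasp; the last joint's range is limited). The gripper opens to 95 mm and grips with 3 to 60 N. Pads are 20 mm wide; open, the fingers measure 119 mm over their backs; the gripper's body (75 mm by 180 mm) begins 59 mm behind the grasp point.
Start: joints at [1.121, 0.491, 1.559, -0, 1.092, -0.106], TCP at [210.651, 588.45, 214.661] pointing down, gripper open.
Joint ranges: [-3.1, 3.1], [-0.84, 2.19], [0.05, 2.79], [-1.13, 4.28], [0.06, 2.93], [-2.69, 2.69]. Speed limits (rad/s): [2.22, 2.22, 2.79, 3.14, 3.14, 3.14].

INTERFACE

Orientations are given as [roll, pitch, yaw] about the fixed x, y, z axes, in that order (R = Rz(yaw) Ry(pitch) Rx(roll)).
In Python, from cell import env gives the robot as it stands.
- The arm moves only by the tool arm_command, never from a script. Its argument "targets" is a list of rows, each a list of 5 numbers: the shift along the tool's x, y, z in mm, then the turn about the tool's z in degrees, then the opening, from 0 (shut) to 1 (fully open). In form: [[tx, ty, tz, roll, fingers], ...]. A call has 1 to 5 rows; each row is the pose to reach, as a shift and turn from the pose commanded when the call began, along the tool's axes at that moment; what a row does not reach only later rows make up. A row lasts 1/10 s, in which the tool goes at most 50 mm and 8.59 degrees, less where a joint would pass 70% of its speed; a pose out of reach is approached as far as the arm can. A call with a gripper value outside its range is refused whole. The fingers move at their own pace and stop on an object; the grip force is fixed at half the most. Time passes only in rows, so rows that repeat a pose let the fingers close. It gives the time, the measured TCP pose, the force, the opening and the grip force at its end, in the units of the state.
- env.state(): the state, without advancing time (a new reading comes with each control period).
- env.read_camera(name): name is "side" or "top"; returns a dict with "frame" (400x640x3 uint8, red, green, blue), "vertical_fov" (degrees; the focal length in pixels is half the picture's height over the tangent of half this angle, whatever the lens; pixels are square), "cx", "cy" (the principal point, pixels), "k1" (the pictures are not rectified: a ray, as slopes to the right and down, at radius r is drawn at 1 + k1 r^2 times it, then the intrinsics apply), "world_from_camera" (4x4, takes a point from camera to world coordinates). Camera axes: x right, y down, z forward; pixel columns grow to the right and rows downward; lengths in mm; the calibration is good to about 2 mm. A picture is of the moment at which its call begins. There is no depth.
- env.job_done(): hands the job in; it is judged then, once.
The state is a dict: "t": time; "joints": joint angles; "qvel": joint speeds; "tau": joint torques, N m; "eef_pos": TCP position; "tcp_rot": TCP orientation; "ft_force": force on the tool from outside, world axes, zero at the start; "moment": the same for the moment, N m; "opening": opening from 0.0 (shut) to 1.0 (fully open); "grip_force": force on a finger pad.
Only numpy, scipy, OpenCV 4.12 (cv2) and the standard library are available. Lean on these libraries where they do the work, as an engineer would, in place of code of your own. Each camera call takes 0.05 s, during which the arm holds its last target. There are 200 camera calls.

TASK

Raise the laser marker's sliding guard by pushing up under its lip until you feel its tab meet the rubber stop inside the marked sleeve: press it firmly onto the stop but gently, without forcing the stop, and leave it up there. Then push the phone carriage in under the raised guard, fully home against its end stop, without the phone hitting the guard, and let go of everything. Leave the other things on the bench where they are.

Things in the scene. Friction and masses are not known exactly. Their poses are not given: they have to be found in the camera images.
- machine: Laser-marking machine fixed to the table: aluminium bed 400 x 470 x 15 mm (x -215 to +185), white 24 mm square posts at y = +205 and -205, 390 mm tall. Origin: at table level midway between the posts, in the guard's plane. x points away from the operator, through the guard into the machine; y to the operator's left; z up.
- guard: Clear sash in an aluminium frame between the posts, 376 wide, 160 high; slides up to 200 mm, straight up. Origin: middle of its lower edge (100 to 125 mm above the table at the start), axes as the machine's. Counterbalanced: it stays where left; raising it takes about 1 to 6 N.
- lip (a point): Lifting point, at y = -110 of the guard, right of the carriage: on the underside of the lip along the guard's lower edge (360 wide, 12 thick, front edge rounded 6 mm). This point is below the rounding's axis, 35 mm before the guard's plane; the lip ends 6 mm further out. No gap behind it: push up from below, e.g. closed fingers tilted 45 degrees forward, bearing under the front edge.
- tab_top (a point): Middle of the top of the guard's steel tab (18 x 20 mm, 50 mm tall), before the left post; rises with the guard, 100 mm above the guard's lower edge, and enters the sleeve from below.
- mark_sleeve: Height mark: white sleeve (37 wide, 62 tall, open below) on the left post over the tab. Origin: at its thin black line, on the tab's path, 22 mm above its lower end. A hidden rubber stop inside meets the tab within 10 mm above or below the line: only felt. It yields 1 mm per 2.5 N. Pressed home takes 4 N or more beyond the lifting force; over 16 N damages it. The guard then stays up.
- carriage: Loose 0.8 kg jig: steel plate 150 x 100 x 12 mm on the bed between two low rails along the machine's x (3 mm play each side); a phone 147 x 71 x 9 mm stands upright across it at x = +55, top 123 mm above its underside, too tall for the lowered guard. Origin: middle of the underside, x into the machine. Sliding takes 3 to 9 N. It starts 83 to 98 mm short of its end stop.
- carriage_post (a point): Middle of the top of the carriage's black push post, at x = -63 of the carriage: 18 (x) by 24 (y) mm, 50 mm tall above the plate, top 77 mm above the table.
- carriage_home (a point): Fixed point of the machine where the carriage's origin lies when its plate is home against the steel end stop between the rails: x = -22, y = +85, z = 15 mm of the machine.
- parts_tray: small grey two-compartment tray, 80 x 60 x 18 mm, on the machine's bed behind the guard, to the right; leave it where it is. Origin: centre of its underside.
- spare_phone: black phone lying flat, 147 x 71 x 9 mm, on the bed right of the carriage, in front of the guard; leave it where it is. Origin: centre of its underside.
- tape_roll: grey ring, 64 mm across, 19 mm high, on the table in front of the machine; leave it where it is. Origin: centre of its underside.
- spray_bottle: white bottle, 52 mm across, 140 mm high, on the table left of the machine; leave it where it is. Origin: centre of its underside.
- driver: screwdriver lying on the table right of the machine, 160 mm long; leave it where it is. Origin: under the middle of the tool.
- mouse: round-backed black mouse, 64 mm across, 34 mm high, on the table left of the machine; leave it where it is. Origin: centre of its underside.
- pot: white ceramic cup, 68 mm across, 85 mm high, on the table right of the machine; leave it where it is. Origin: centre of its underside.
Things that resemble listed ones, but are neither listed nor needed, are in the scene too. What is shaped like the carriage but brown, green or red is not meant.

How it is judged (in metres and radians):
On the way, in this order (a step that is already met when the one before it is completed fails the run):
1. the guard is pressed against the stop in the marked sleeve with at least 4 N (contact force between guard and mark_sleeve above 4 N and z of tab_top in the frame of mark_sleeve between -0.015 and 0.015 m), for 0.2 s.
2. the carriage is home against its end stop, under the raised guard (x of carriage in the frame of machine above -0.026 m and z of carriage in the frame of machine below 0.02 m and angle between carriage's own z axis and vertical below 0.06 rad and z of tab_top in the frame of mark_sleeve between -0.015 and 0.015 m), for 0.2 s.
At the end, for the whole second after the job is handed in: The guard stays up with the top of its tab within 15 mm of the sleeve's black line, and the carriage lies flat between its rails, within 4 mm of its end stop; both are at rest (all of step 2 and linear speed of each of guard, carriage below 0.01 m/s); the robot touches nothing.
It fails at once if the stop in the sleeve is forced (more than 16 N) (contact force between guard and mark_sleeve above 16 N).
It fails at once if the phone or carriage hits the guard (more than 3 N) (contact force between carriage and guard above 3 N).
It fails at once if another thing on the bench is moved by more than 30 mm (distance of any of parts_tray, spare_phone, tape_roll, spray_bottle, driver, mouse, pot from where it was at the start of the episode above 0.03 m).
It also fails if it takes over 72 s, if anything falls off the work surface, if the arm or the gripper's body presses on something with over 40 N, if the wrist force passes 120 N, or if a joint passes its speed limit or range.

## Working session

There is one attempt and no reset: what is moved stays moved. The work goes in short steps, Python scripts to look and compute and a tool call to move; the robot and the scene stay as the last step left them, time stands still between calls to the robot, and variables do not carry over. Pictures are saved under pics/ and viewed, at most 10 in all, crops included, and the job is handed in when it is done.

Besides the shell and the picture viewer there is one more tool, called after "Call:" as name(argument=value, ...), one argument or row to a line, values as JSON. arm_command: Moves the arm, as the interface text tells. Its arguments: {"type":"object","properties":{"targets":{"type":"array","items":{"type":"array","items":{"type":"number"}}}},"required":["targets"]}

```bash
mkdir -p pics; ls
cat > h.py <<'E'
import numpy as np, cv2
from cell import env
def K(c):
    h=c["frame"].shape[0]; f=h/2/np.tan(np.radians(c["vertical_fov"])/2)
    return np.array([[f,0,c["cx"]],[0,f,c["cy"]],[0,0,1.]]), np.array([c["k1"],0,0,0.])
def ray(c,uv):
    k,d=K(c); p=cv2.undistortPoints(np.array([[uv]],float),k,d)[0,0]
    T=np.array(c["world_from_camera"]); return T[:3,3], T[:3,:3]@np.array([p[0],p[1],1])
def onplane(c,uv,z):
    o,r=ray(c,uv); return o+r*(z-o[2])/r[2]
def proj(c,P):
    k,d=K(c); T=np.linalg.inv(np.array(c["world_from_camera"]))
    return cv2.projectPoints(np.atleast_2d(np.array(P,float)),cv2.Rodrigues(T[:3,:3])[0],T[:3,3],k,d)[0][:,0]
def save(c,n): cv2.imwrite("pics/"+n,cv2.cvtColor(c["frame"],cv2.COLOR_RGB2BGR))
E
python3 - <<'E'
from h import *
import pickle
print(env.state())
d={}
for n in("side","top"):
    c=env.read_camera(n); save(c,n+"0.png"); d[n]=c
    print({k:v for k,v in c.items() if k!="frame"})
pickle.dump(d,open("c0.pkl","wb"))
E
```

```text
pics
{'t': 0.0, 'joints': array([ 1.12139179e+00,  4.91508767e-01,  1.55942150e+00, -1.12129002e-06,
        1.09169587e+00, -1.05581882e-01]), 'qvel': array([-0.00018567,  0.00117212, -0.00047793, -0.0002381 ,  0.00057772,
       -0.00069877]), 'tau': array([ 4.83421627e-04, -6.12661314e+01, -2.58164424e+01,  6.91550947e-02,
        4.85147769e-02, -8.25104780e-05]), 'eef_pos': array([210.54804747, 588.22372456, 214.10292846]), 'tcp_rot': array([-3.14056482e+00, -1.07925542e-04,  2.79777046e+00]), 'ft_force': array([-0.42496481, -0.37936794, -0.10503839]), 'moment': array([-0.01630476, -0.00856375,  0.01092972]), 'grip_force': 0.0, 'opening': 1.001783239329003}
{'vertical_fov': 51.467335159370194, 'cx': 313.70763927729445, 'cy': 201.31543261229032, 'k1': 0.011383909141653657, 'world_from_camera': array([[ 8.07370899e-01, -3.58139330e-01,  4.68922650e-01,
         2.60534461e+01],
       [-5.89986760e-01, -5.01097223e-01,  6.33101253e-01,
        -7.26836893e+02],
       [ 8.23737852e-03, -7.87805682e-01, -6.15868778e-01,
         9.18131601e+02],
       [ 0.00000000e+00,  0.00000000e+00,  0.00000000e+00,
         1.00000000e+00]])}
{'vertical_fov': 43.04137439927863, 'cx': 312.84195483211926, 'cy': 202.75263530557376, 'k1': -0.08984731328709215, 'world_from_camera': array([[ 2.85452276e-02, -9.96571298e-01,  7.76583462e-02,
         4.55269234e+02],
       [-9.99592482e-01, -2.84433264e-02,  2.41818431e-03,
        -1.02992690e+01],
       [-2.01031389e-04, -7.76957266e-02, -9.96977098e-01,
         1.75406793e+03],
       [ 0.00000000e+00,  0.00000000e+00,  0.00000000e+00,
         1.00000000e+00]])}
```

View pics/side0.png

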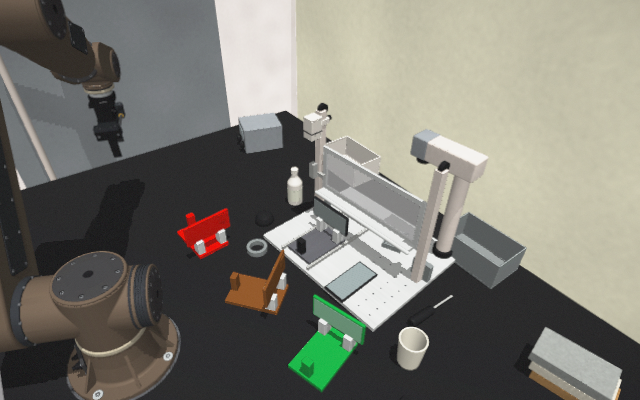

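View pics/top0.png

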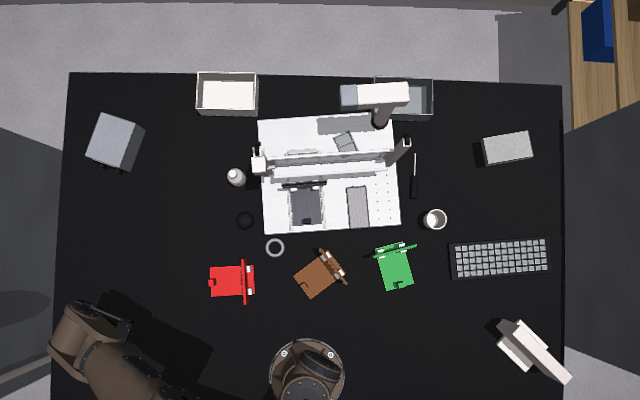

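The side view shows the machine at about (260-455, 105-325). The black carriage on the bed, at (325,235) in side and (305,205) in top, is the one meant. The red (205,235), brown (257,285) and green (330,340) ones in the side view are decoys. I'll confirm it in enlarged crops.

Run:
```python
import pickle,cv2
d=pickle.load(open("c0.pkl","rb"))
t=d["top"]["frame"][105:245,235:425,::-1]; cv2.imwrite("pics/t1.png",cv2.resize(t,None,fx=4.2,fy=4.2,interpolation=cv2.INTER_CUBIC))
s=d["side"]["frame"][98:332,258:462,::-1]; cv2.imwrite("pics/s1.png",cv2.resize(s,None,fx=2.5,fy=2.5,interpolation=cv2.INTER_CUBIC))
```

```text
(no output)
```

View pics/t1.png

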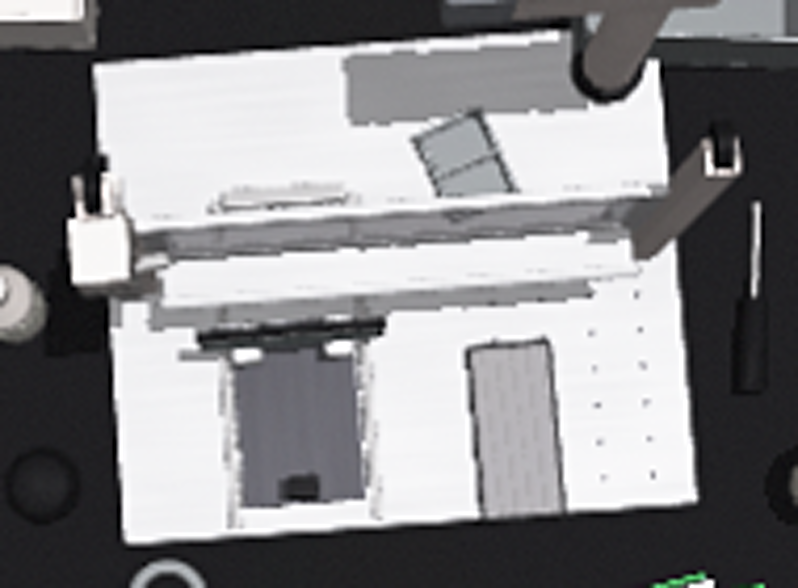

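View pics/s1.png

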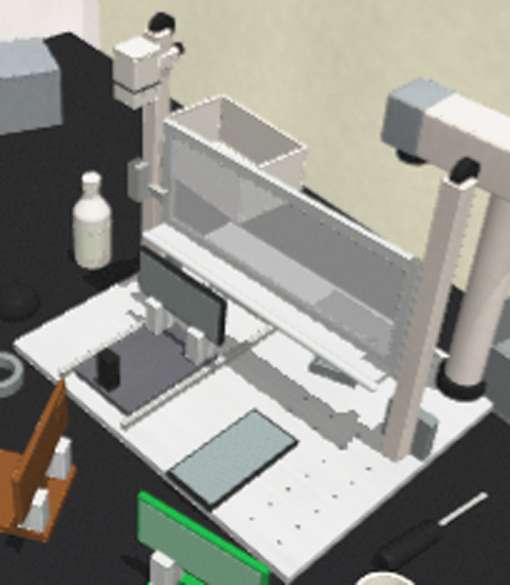

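Both crops confirm it: the black carriage, with its upright phone, sits between the two rails (top crop: plate 235-365 × 345-505, push post at (300,480)). The white lip runs from (160,300) to (640,270). In the side crop the sleeve is at (137,75) with its thin black line at about (137,101), and the lip's front edge runs from (145,237) to (378,388). Next I fit the poses.

```bash
cat > fit.py <<'E'
from h import *
import pickle
from scipy.optimize import least_squares
d=pickle.load(open("c0.pkl","rb")); T,S=d["top"],d["side"]
tp=lambda u,v:(u/4.2+235-.4,v/4.2+105-.4); sp=lambda u,v:(u/2.5+258-.3,v/2.5+98-.3)
bed=[(-215,235,15),(-215,-235,15),(185,235,15)]
def W(p,P):
    P=np.atleast_2d(np.array(P,float)); c,s=np.cos(p[2]),np.sin(p[2])
    return np.c_[p[0]+c*P[:,0]-s*P[:,1],p[1]+s*P[:,0]+c*P[:,1],P[:,2]]
ot=np.array([tp(124,544),tp(697,502),tp(95,64)])
os=np.array([sp(14,343),sp(288,581)])
res=lambda p:np.r_[(proj(T,W(p,bed))-ot).ravel(),(proj(S,W(p,bed[:2]))-os).ravel()]
r=least_squares(res,[700,0,0]); p=r.x
E
python3 - <<'E'
from fit import *
print(p,np.round(r.fun,1))
def inM(w): 
    c,s=np.cos(p[2]),np.sin(p[2]); dx,dy=w[0]-p[0],w[1]-p[1]
    return np.round([c*dx+s*dy,-s*dx+c*dy,w[2]],1)
print("post top",inM(onplane(T,tp(300,480),77)),inM(onplane(S,sp(107,351),77)), onplane(T,tp(300,480),77))
print("plate rear corners",[inM(onplane(T,tp(*q),27)) for q in((242,507),(366,498))])
# lip front edge: on vertical plane x=-41: solve height
def onx(c,uv,x):
    o,rr=ray(c,uv); n=np.array([np.cos(p[2]),np.sin(p[2]),0]); q=W(p,[(x,0,0)])[0]
    return inM(o+rr*(n@(q-o))/(n@rr))
print("lip side",[onx(S,sp(*q),-41) for q in((145,236),(378,388),(262,312))])
print("sleeve",[(q,onx(S,sp(*q),x)) for x in(-12,-42) for q in((113,46),(113,92),(137,62),(137,101),(137,107),(160,92))])
for z in(106,112,118,124): print(z,[inM(onplane(T,tp(*q),z)) for q in((163,307),(640,272))])
print("W lip",W(p,[(-35,-110,100)]), "home",W(p,[(-22,85,15)]))
for n,(a,b,z) in dict(phone=(520,430,24),tape=(168,590,19)).items(): print(n,inM(onplane(T,tp(a,b),z)))
E
```

```text
[ 7.15591420e+02 -5.62875751e+01  9.85371842e-02] [ 0.4 -0.1  0.5  0.3  0.2 -0.2 -0.6 -0.2 -0.  -0.7]
post top [-176.    88.8   77. ] [-176.8   92.2   77. ] [531.73878971  14.77477148  77.        ]
plate rear corners [array([-192.2,  137.7,   27. ]), array([-191.9,   36.9,   27. ])]
lip side [array([-41. , 176.7, 132.4]), array([ -41. , -190.4,  138.6]), array([-41. , -24.3, 136.2])]
sleeve [((113, 46), array([-12. , 270. , 350.8])), ((113, 92), array([-12. , 270.8, 288.1])), ((137, 62), array([-12. , 226.6, 346.5])), ((137, 101), array([-12. , 226.1, 294.5])), ((137, 107), array([-12. , 226. , 286.2])), ((160, 92), array([-12. , 185.8, 323.5])), ((113, 46), array([-42. , 234.8, 373.8])), ((113, 92), array([-42. , 235.5, 313.7])), ((137, 62), array([-42. , 193.1, 369.7])), ((137, 101), array([-42. , 192.6, 319.8])), ((137, 107), array([-42. , 192.5, 311.9])), ((160, 92), array([-42. , 154. , 347.6]))]
106 [array([-35.3, 185.8, 106. ]), array([ -33.7, -187.8,  106. ])]
112 [array([-36.1, 185.4, 112. ]), array([ -34.5, -186.9,  112. ])]
118 [array([-36.9, 184.9, 118. ]), array([ -35.3, -185.9,  118. ])]
124 [array([-37.7, 184.5, 124. ]), array([ -36.1, -185. ,  124. ])]
W lip [[ 691.58275818 -169.19720345  100.        ]] home [[685.33602548  26.13579     15.        ]]
phone [-145.4  -92.2   24. ]
tape [-255.   202.6   19. ]
```

Fit residuals are under 1 px. The carriage is about 91 mm short of home and the lip is at world x≈690, y≈-169. The command has no tilt, so I first test how the tool behaves: close the fingers, rise, and turn slightly.

Call:
arm_command(
  targets=[
    [0,0,-50,0,0],
    [0,0,-100,0,0],
    [0,0,-150,0,0],
    [0,0,-200,5,0],
    [0,0,-200,5,0],
  ],
)

```text
t: 0.6
eef_pos: [210.9, 589.2, 421.7]
tcp_rot: [3.131, 0.0, 2.708]
ft_force: [-0.1, 0.4, -0.3]
opening: 0.638
grip_force: 0.0
```

The turn is about the tool's own z, so there is no direct tilt. I'll check whether the reach limit makes the tool tilt ("approached as far as the arm can").

Call:
arm_command(
  targets=[
    [0,50,0,0,0],
    [0,100,0,0,0],
    [0,150,0,0,0],
    [0,200,0,0,0],
    [0,250,0,0,0],
  ],
)

```text
t: 1.1
eef_pos: [303.2, 789.1, 414.8]
tcp_rot: [-3.139, -0.0, 2.711]
ft_force: [0.3, 0.2, 0.7]
opening: 0.212
grip_force: 0.0
```

Call:
arm_command(
  targets=[
    [0,50,0,0,0],
    [0,100,0,0,0],
    [0,150,0,0,0],
    [0,200,0,0,0],
    [0,250,0,0,0],
  ],
)

```text
t: 1.6
eef_pos: [334.3, 843.0, 365.5]
tcp_rot: [3.106, -0.002, 2.711]
ft_force: [-1.0, -0.5, 1.3]
opening: 0.005
grip_force: 0.0
```

Call:
arm_command(
  targets=[
    [0,0,0,0,0],
    [0,0,0,0,0],
  ],
)

```text
t: 1.8
eef_pos: [333.9, 842.5, 366.1]
tcp_rot: [3.107, -0.002, 2.711]
ft_force: [-0.2, -0.4, 0.9]
opening: 0.005
grip_force: 0.0
```

Call:
arm_command(
  targets=[
    [0,50,-50,0,0],
    [0,100,-100,0,0],
    [0,150,-150,0,0],
    [0,200,-200,0,0],
    [0,200,-200,0,0],
  ],
)

```text
t: 2.3
eef_pos: [332.8, 823.2, 416.7]
tcp_rot: [3.077, -0.003, 2.711]
ft_force: [-0.1, -0.3, -0.6]
opening: 0.005
grip_force: 0.0
```

Call:
arm_command(
  targets=[
    [0,0,0,0,0],
    [0,0,0,0,0],
  ],
)

```text
t: 2.5
eef_pos: [332.9, 823.7, 414.8]
tcp_rot: [3.079, -0.003, 2.711]
ft_force: [0.2, -0.2, -0.5]
opening: 0.006
grip_force: 0.0
```

Useful: at the reach limit the tool yields into a forward tilt and the tilt stays (0.06 rad now). I'll keep pushing outward and see how it accumulates.

Call:
arm_command(
  targets=[
    [0,500,0,0,0],
    [0,500,0,0,0],
    [0,500,0,0,0],
    [0,500,0,0,0],
    [0,500,0,0,0],
  ],
)

```text
t: 3.0
eef_pos: [358.0, 862.1, 343.5]
tcp_rot: [3.048, -0.004, 2.711]
ft_force: [0.0, -0.6, -0.9]
opening: 0.004
grip_force: 0.0
```

Call:
arm_command(
  targets=[
    [0,500,-500,0,0],
    [0,500,-500,0,0],
    [0,500,-500,0,0],
    [0,500,-500,0,0],
    [0,500,-500,0,0],
  ],
)

```text
t: 3.5
eef_pos: [350.3, 830.0, 426.7]
tcp_rot: [3.012, -0.005, 2.711]
ft_force: [0.2, -0.1, 0.2]
opening: 0.002
grip_force: 0.0
```

```bash
python3 -c "
from cell import env;s=env.state();print(s['t'],s['joints'].round(3),s['eef_pos'],s['tcp_rot'])"
```

```text
3.5 [ 1.095  0.983  0.047  0.012  1.981 -0.039] [350.2928722  829.95554447 426.74559854] [ 3.01163536 -0.00524392  2.71086594]
```

Call:
arm_command(
  targets=[
    [0,800,-400,0,0],
    [0,800,-400,0,0],
    [0,800,-400,0,0],
    [0,800,-400,0,0],
    [0,800,-400,0,0],
  ],
)

```text
t: 4.0
eef_pos: [356.4, 829.7, 437.5]
tcp_rot: [2.983, -0.006, 2.711]
ft_force: [-0.7, -0.0, 0.1]
opening: 0.006
grip_force: 0.0
```

Call:
arm_command(
  targets=[
    [0,800,-300,0,0],
    [0,800,-300,0,0],
    [0,800,-300,0,0],
    [0,800,-300,0,0],
    [0,800,-300,0,0],
  ],
)

```text
t: 4.5
eef_pos: [364.5, 836.7, 438.3]
tcp_rot: [2.948, -0.007, 2.711]
ft_force: [-0.6, -0.4, 0.6]
opening: 0.005
grip_force: 0.0
```

Call:
arm_command(
  targets=[
    [0,800,0,0,0],
    [0,800,0,0,0],
    [0,800,0,0,0],
    [0,800,0,0,0],
    [0,800,0,0,0],
  ],
)

```text
t: 5.0
eef_pos: [384.1, 871.9, 382.8]
tcp_rot: [2.916, -0.008, 2.711]
ft_force: [1.2, 0.8, 0.6]
opening: 0.002
grip_force: 0.0
```

```bash
python3 -c "
from cell import env;s=env.state();print(s['t'],s['joints'].round(3),s['eef_pos'],s['tcp_rot'])"
```

```text
5.0 [ 1.081  1.038  0.049  0.021  1.83  -0.051] [384.12785951 871.86649961 382.8137638 ] [ 2.91565431 -0.0075018   2.71116811]
```

The tilt accumulates at 0.03 rad per call, but it stays in the world direction it was made in. I therefore need to make the rest further right, so the sum points along the machine's x. I'll write a converter from world moves to tool axes.

```bash
cat >> h.py <<'E'
from scipy.spatial.transform import Rotation as Ro
PM=np.array([715.6,-56.3,0.09854])
def R(): return Ro.from_euler("xyz",env.state()["tcp_rot"]).as_matrix()
def tool(w): return np.round(R().T@np.array(w,float),1)
def to(P): return tool(np.array(P,float)-env.state()["eef_pos"])
def mvec(v): # machine vector -> world
    c,s=np.cos(PM[2]),np.sin(PM[2]); return np.array([c*v[0]-s*v[1],s*v[0]+c*v[1],v[2]])
def mpos(P): return mvec(P)+np.array([PM[0],PM[1],0])
def st():
    s=env.state(); r=R(); M=np.array([mvec(e) for e in np.eye(3)])
    print("t%.2f"%s["t"],"j",s["joints"].round(3),"tcp",s["eef_pos"].round(1),"M",(M@(s["eef_pos"]-[PM[0],PM[1],0])).round(1),"F_M",(M@s["ft_force"]).round(1))
    print("tool axes in M (cols)\n",(M@r).round(3))
E
python3 - <<'E'
from h import *; import pickle
st(); print(to((480,250,500)))
# laser head height: intersect rays
d=pickle.load(open("c0.pkl","rb"))
def tri(a,b):
    o1,r1=ray(d["top"],a);o2,r2=ray(d["side"],b); A=np.c_[r1,-r2]; k=np.linalg.lstsq(A,o2-o1,rcond=None)[0]
    return (o1+k[0]*r1).round(),(o2+k[1]*r2).round()
print(tri((410,92),(486,153)),tri((341,90),(415,135)))
E
```

```text
t5.00 j [ 1.081  1.038  0.049  0.021  1.83  -0.051] tcp [384.1 871.9 382.8] M [-238.6  956.3  382.8] F_M [1.3 0.6 0.6]
tool axes in M (cols)
 [[-0.863  0.493  0.107]
 [ 0.505  0.841  0.197]
 [ 0.008  0.224 -0.975]]
[-345.7 -485.  -234.4]
(array([ 877., -267.,  387.]), array([ 882., -274.,  390.])) (array([887., -77., 354.]), array([871., -62., 348.]))
```

Everything on the machine is under 400 mm, so I can tilt above it at z of about 460. First waypoint now, turning as it goes.

Call:
arm_command(
  targets=[
    [-28,-40,-18,8,0],
    [-56,-80,-37,16,0],
    [-84,-120,-56,24,0],
    [-112,-160,-75,32,0],
    [-138,-194,-94,40,0],
  ],
)

```text
t: 5.5
eef_pos: [413.5, 673.7, 420.9]
tcp_rot: [2.96, -0.137, 2.106]
ft_force: [1.0, 0.5, 0.5]
opening: 0.001
grip_force: 0.0
```

```bash
python3 -c "
from h import *
st(); print(to((480,250,500)))"
```

```text
t5.50 j [0.917 0.564 0.918 0.058 1.439 0.393] tcp [413.5 673.7 420.9] M [-228.8  756.2  420.9] F_M [1.  0.4 0.5]
tool axes in M (cols)
 [[-0.419  0.902  0.107]
 [ 0.898  0.394  0.198]
 [ 0.136  0.179 -0.974]]
[-383.8 -132.3 -159.2]
```

Call:
arm_command(
  targets=[
    [-42,-14,-17,8,0],
    [-84,-28,-34,16,0],
    [-126,-42,-51,24,0],
    [-168,-56,-68,32,0],
    [-210,-70,-85,40,0],
  ],
)

```text
t: 6.0
eef_pos: [453.8, 444.0, 463.1]
tcp_rot: [3.09, -0.222, 1.402]
ft_force: [0.4, 0.3, 0.3]
opening: 0.006
grip_force: 0.0
```

```bash
python3 -c "
from h import *
st(); print(to((600,0,540)))"
```

```text
t6.00 j [0.619 0.281 1.263 0.12  1.403 0.786] tcp [453.8 444.  463.1] M [-211.3  523.6  463.1] F_M [0.4 0.2 0.3]
tool axes in M (cols)
 [[ 0.258  0.96   0.108]
 [ 0.941 -0.275  0.198]
 [ 0.22   0.05  -0.974]]
[-386.   227.1 -154.4]
```

Call:
arm_command(
  targets=[
    [-40,23,-16,8,0],
    [-80,47,-32,16,0],
    [-120,70,-48,24,0],
    [-160,94,-64,32,0],
    [-200,118,-80,40,0],
  ],
)

```text
t: 6.5
eef_pos: [531.3, 214.3, 503.4]
tcp_rot: [-3.037, -0.202, 0.687]
ft_force: [-0.2, 0.0, -0.3]
opening: 0.005
grip_force: 0.0
```

```bash
python3 -c "
from h import *
st(); print(to((680,-180,560)))"
```

```text
t6.50 j [0.177 0.196 1.281 0.19  1.54  1.056] tcp [531.3 214.3 503.4] M [-156.8  287.4  503.4] F_M [-0.2  0.1 -0.3]
tool axes in M (cols)
 [[ 0.815  0.57   0.108]
 [ 0.544 -0.815  0.198]
 [ 0.201 -0.103 -0.974]]
[-121.   388.3 -124.1]
```

Call:
arm_command(
  targets=[
    [-12,47,-13,7,0],
    [-24,94,-26,14,0],
    [-36,141,-39,21,0],
    [-48,188,-52,28,0],
    [-60,235,-60,34,0],
  ],
)

```text
t: 7.0
eef_pos: [634.1, -12.6, 526.1]
tcp_rot: [-2.942, -0.11, 0.094]
ft_force: [1.3, 0.6, 0.3]
opening: 0.006
grip_force: 0.0
```

```bash
python3 -c "
from h import *
st(); print(to((870,-230,480)))"
```

```text
t7.00 j [-0.22   0.346  1.017  0.227  1.731  1.287] tcp [634.1 -12.6 526.1] M [-76.8  51.5 526.1] F_M [1.4 0.5 0.3]
tool axes in M (cols)
 [[ 0.994  0.017  0.109]
 [-0.005 -0.98   0.198]
 [ 0.11  -0.197 -0.974]]
[208.  247.6  20.8]
```

Call:
arm_command(
  targets=[
    [40,49,4,0,0],
    [80,98,8,0,0],
    [120,147,12,0,0],
    [160,196,16,0,0],
    [200,245,20,0,0],
  ],
)

```text
t: 7.5
eef_pos: [803.2, -169.1, 491.4]
tcp_rot: [-2.94, -0.108, 0.097]
ft_force: [1.6, -0.0, -0.7]
opening: 0.004
grip_force: 0.0
```

Call:
arm_command(
  targets=[
    [750,280,-300,0,0],
    [750,280,-300,0,0],
    [750,280,-300,0,0],
    [750,280,-300,0,0],
    [750,280,-300,0,0],
  ],
)

```text
t: 8.0
eef_pos: [839.6, -187.2, 470.5]
tcp_rot: [-2.95, -0.143, 0.093]
ft_force: [-0.4, 0.6, 0.4]
opening: 0.002
grip_force: 0.0
```

```bash
python3 -c "
from h import *
st()"
```

```text
t8.00 j [-0.37   0.937  0.049  0.272  2.097  1.238] tcp [ 839.6 -187.2  470.5] M [ 110.5 -142.4  470.5] F_M [-0.3  0.6  0.4]
tool axes in M (cols)
 [[ 0.99   0.022  0.14 ]
 [-0.005 -0.982  0.19 ]
 [ 0.142 -0.188 -0.972]]
```

Works: forward tilt is growing. I'll repeat it, watching that z stays above 430.

Call:
arm_command(
  targets=[
    [750,280,-350,0,0],
    [750,280,-350,0,0],
    [750,280,-350,0,0],
    [750,280,-350,0,0],
    [750,280,-350,0,0],
  ],
)

```text
t: 8.5
eef_pos: [853.6, -204.0, 454.2]
tcp_rot: [-2.956, -0.169, 0.087]
ft_force: [0.5, 1.0, 0.4]
opening: 0.007
grip_force: 0.0
```

Call:
arm_command(
  targets=[
    [750,280,-330,0,0],
    [750,280,-330,0,0],
    [750,280,-330,0,0],
    [750,280,-330,0,0],
    [750,280,-330,0,0],
  ],
)

```text
t: 9.0
eef_pos: [865.1, -217.7, 444.6]
tcp_rot: [-2.965, -0.2, 0.081]
ft_force: [0.6, -0.3, 0.1]
opening: 0.004
grip_force: 0.0
```

Call:
arm_command(
  targets=[
    [750,280,-310,0,0],
    [750,280,-310,0,0],
    [750,280,-310,0,0],
    [750,280,-310,0,0],
    [750,280,-310,0,0],
  ],
)

```text
t: 9.5
eef_pos: [874.7, -229.5, 439.0]
tcp_rot: [-2.974, -0.231, 0.076]
ft_force: [0.4, -0.2, -0.5]
opening: 0.004
grip_force: 0.0
```

Call:
arm_command(
  targets=[
    [750,280,-290,0,0],
    [750,280,-290,0,0],
    [750,280,-290,0,0],
    [750,280,-290,0,0],
    [750,280,-290,0,0],
  ],
)

```text
t: 10.0
eef_pos: [883.1, -239.8, 436.8]
tcp_rot: [-2.983, -0.262, 0.07]
ft_force: [-0.6, 0.4, -0.4]
opening: 0.008
grip_force: 0.0
```

```bash
python3 -c "
from h import *
st()"
```

```text
t10.00 j [-0.415  0.983  0.048  0.281  1.937  1.189] tcp [ 883.1 -239.8  436.8] M [ 148.6 -199.1  436.8] F_M [-0.6  0.5 -0.4]
tool axes in M (cols)
 [[ 0.965  0.013  0.261]
 [-0.027 -0.988  0.151]
 [ 0.259 -0.152 -0.954]]
```

Call:
arm_command(
  targets=[
    [750,250,-320,0,0],
    [750,250,-320,0,0],
    [750,250,-320,0,0],
    [750,250,-320,0,0],
    [750,250,-320,0,0],
  ],
)

```text
t: 10.5
eef_pos: [885.2, -243.4, 448.8]
tcp_rot: [-2.992, -0.294, 0.065]
ft_force: [-0.4, -0.1, -0.3]
opening: 0.007
grip_force: 0.0
```

Call:
arm_command(
  targets=[
    [750,250,-300,0,0],
    [750,250,-300,0,0],
    [750,250,-300,0,0],
    [750,250,-300,0,0],
    [750,250,-300,0,0],
  ],
)

```text
t: 11.0
eef_pos: [887.4, -247.1, 460.3]
tcp_rot: [-3.002, -0.326, 0.06]
ft_force: [-0.2, -0.6, -0.2]
opening: 0.003
grip_force: 0.0
```

Call:
arm_command(
  targets=[
    [750,250,-280,0,0],
    [750,250,-280,0,0],
    [750,250,-280,0,0],
    [750,250,-280,0,0],
    [750,250,-280,0,0],
  ],
)

```text
t: 11.5
eef_pos: [889.4, -250.7, 472.3]
tcp_rot: [-3.011, -0.359, 0.055]
ft_force: [0.1, -0.2, -0.5]
opening: 0.004
grip_force: 0.0
```

Call:
arm_command(
  targets=[
    [750,250,-260,0,0],
    [750,250,-260,0,0],
    [750,250,-260,0,0],
    [750,250,-260,0,0],
    [750,250,-260,0,0],
  ],
)

```text
t: 12.0
eef_pos: [891.4, -254.4, 484.4]
tcp_rot: [-3.02, -0.391, 0.051]
ft_force: [0.9, 0.4, -0.5]
opening: 0.003
grip_force: 0.0
```

Call:
arm_command(
  targets=[
    [750,250,-240,0,0],
    [750,250,-240,0,0],
    [750,250,-240,0,0],
    [750,250,-240,0,0],
    [750,250,-240,0,0],
  ],
)

```text
t: 12.5
eef_pos: [893.2, -257.9, 496.8]
tcp_rot: [-3.029, -0.424, 0.047]
ft_force: [0.2, 0.7, -0.7]
opening: 0.005
grip_force: 0.0
```

Call:
arm_command(
  targets=[
    [750,250,-220,0,0],
    [750,250,-220,0,0],
    [750,250,-220,0,0],
    [750,250,-220,0,0],
    [750,250,-220,0,0],
  ],
)

```text
t: 13.0
eef_pos: [895.0, -261.5, 509.3]
tcp_rot: [-3.039, -0.457, 0.043]
ft_force: [0.3, -0.1, 0.2]
opening: 0.003
grip_force: 0.0
```

```bash
python3 -c "
from h import *
st()"
```

```text
t13.00 j [-0.442  0.917  0.048  0.308  1.801  1.19 ] tcp [ 895.  -261.5  509.3] M [ 158.3 -221.8  509.3] F_M [ 0.3 -0.1  0.2]
tool axes in M (cols)
 [[ 0.896 -0.01   0.444]
 [-0.05  -0.996  0.078]
 [ 0.441 -0.092 -0.893]]
```

Call:
arm_command(
  targets=[
    [750,230,-150,0,0],
    [750,230,-150,0,0],
    [750,230,-150,0,0],
    [750,230,-150,0,0],
    [750,230,-150,0,0],
  ],
)

```text
t: 13.5
eef_pos: [904.5, -259.6, 513.6]
tcp_rot: [-3.048, -0.49, 0.039]
ft_force: [-0.9, -0.6, -0.5]
opening: 0.005
grip_force: 0.0
```

Call:
arm_command(
  targets=[
    [750,230,-120,0,0],
    [750,230,-120,0,0],
    [750,230,-120,0,0],
    [750,230,-120,0,0],
    [750,230,-120,0,0],
  ],
)

```text
t: 14.0
eef_pos: [913.9, -258.9, 518.1]
tcp_rot: [-3.057, -0.523, 0.036]
ft_force: [0.2, 0.6, -0.1]
opening: 0.004
grip_force: 0.0
```

Call:
arm_command(
  targets=[
    [750,200,-90,0,0],
    [750,200,-90,0,0],
    [750,200,-90,0,0],
    [750,200,-90,0,0],
    [750,200,-90,0,0],
  ],
)

```text
t: 14.5
eef_pos: [924.5, -251.7, 524.0]
tcp_rot: [-3.066, -0.557, 0.033]
ft_force: [-0.4, 0.6, 0.2]
opening: 0.007
grip_force: 0.0
```

Call:
arm_command(
  targets=[
    [750,200,-70,0,0],
    [750,200,-70,0,0],
    [750,200,-70,0,0],
    [750,200,-70,0,0],
    [750,200,-70,0,0],
  ],
)

```text
t: 15.0
eef_pos: [933.3, -246.7, 531.4]
tcp_rot: [-3.075, -0.591, 0.03]
ft_force: [-0.3, -0.1, 0.1]
opening: 0.005
grip_force: 0.0
```

Call:
arm_command(
  targets=[
    [750,180,-50,0,0],
    [750,180,-50,0,0],
    [750,180,-50,0,0],
    [750,180,-50,0,0],
    [750,180,-50,0,0],
  ],
)

```text
t: 15.5
eef_pos: [941.6, -238.4, 541.0]
tcp_rot: [-3.083, -0.625, 0.027]
ft_force: [0.5, 0.6, -0.1]
opening: 0.005
grip_force: 0.0
```

Call:
arm_command(
  targets=[
    [750,180,-30,0,0],
    [750,180,-30,0,0],
    [750,180,-30,0,0],
    [750,180,-30,0,0],
    [750,180,-30,0,0],
  ],
)

```text
t: 16.0
eef_pos: [948.4, -232.3, 551.4]
tcp_rot: [-3.092, -0.659, 0.025]
ft_force: [0.1, 0.4, 0.5]
opening: 0.006
grip_force: 0.0
```

Call:
arm_command(
  targets=[
    [750,180,0,0,0],
    [750,180,0,0,0],
    [750,180,0,0,0],
    [750,180,0,0,0],
    [750,180,0,0,0],
  ],
)

```text
t: 16.5
eef_pos: [955.7, -227.7, 560.3]
tcp_rot: [-3.1, -0.694, 0.023]
ft_force: [-0.1, 0.0, -1.0]
opening: 0.005
grip_force: 0.0
```

```bash
python3 -c "
from h import *
st();print(to(mpos((-130,-150,480))))"
```

```text
t16.50 j [-0.382  0.896  0.048  0.294  1.559  1.245] tcp [ 955.7 -227.7  560.3] M [ 222.  -194.2  560.3] F_M [-0.1  0.  -1. ]
tool axes in M (cols)
 [[ 0.767 -0.049  0.64 ]
 [-0.058 -0.998 -0.006]
 [ 0.639 -0.032 -0.768]]
[-323.8  -24.4 -164. ]
```

Tilt is now 40° straight forward. Next I retract and go down in front of the lip.

```bash
python3 -c "
from h import *
print(to(mpos((-120,-110,480))), tool(mvec((0,0,-400))))"
```

```text
[-318.5  -64.8 -157.8] [-255.7   12.9  307.3]
```

Call:
arm_command(
  targets=[
    [-40,-8,-20,0,0],
    [-80,-16,-40,0,0],
    [-120,-24,-60,0,0],
    [-160,-33,-80,0,0],
    [-200,-41,-100,0,0],
  ],
)

```text
t: 17.0
eef_pos: [797.0, -205.1, 525.0]
tcp_rot: [-3.1, -0.694, 0.023]
ft_force: [0.5, -0.2, 1.7]
opening: 0.004
grip_force: 0.0
```

Call:
arm_command(
  targets=[
    [-40,-8,-20,0,0],
    [-80,-16,-40,0,0],
    [-118,-24,-58,0,0],
    [-118,-24,-58,0,0],
  ],
)

```text
t: 17.4
eef_pos: [665.6, -185.8, 495.6]
tcp_rot: [-3.099, -0.693, 0.022]
ft_force: [0.2, 0.6, 0.6]
opening: 0.004
grip_force: 0.0
```

```bash
python3 -c "
from h import *
st();print(to(mpos((-110,-110,75))))"
```

```text
t17.40 j [-0.512  0.206  1.422  0.456  0.964  0.865] tcp [ 665.6 -185.8  495.6] M [ -62.5 -123.9  495.6] F_M [0.3 0.6 0.6]
tool axes in M (cols)
 [[ 0.767 -0.049  0.639]
 [-0.059 -0.998 -0.006]
 [ 0.639 -0.033 -0.769]]
[-305.8    2.2  292.9]
```

Call:
arm_command(
  targets=[
    [-45,0,12,0,0],
    [-80,0,45,0,0],
    [-110,0,80,0,0],
    [-140,0,120,0,0],
    [-170,1,160,0,0],
  ],
)

```text
t: 17.9
eef_pos: [641.4, -182.2, 263.1]
tcp_rot: [-3.102, -0.695, 0.023]
ft_force: [1.9, 0.3, -0.0]
opening: 0.003
grip_force: 0.0
```

```bash
python3 -c "
from h import *
st();print(to(mpos((-110,-110,75))))"
```

```text
t17.90 j [-0.529  0.343  1.86   0.872  0.504  0.315] tcp [ 641.4 -182.2  263.1] M [ -86.2 -118.   263.1] F_M [ 1.9  0.1 -0. ]
tool axes in M (cols)
 [[ 0.766 -0.05   0.641]
 [-0.058 -0.998 -0.008]
 [ 0.64  -0.031 -0.768]]
[-139.1   -1.1  129.1]
```

Call:
arm_command(
  targets=[
    [-30,0,28,0,0],
    [-60,0,56,0,0],
    [-90,0,84,0,0],
    [-110,0,102,0,0],
    [-130,-1,120,0,0],
  ],
)

```text
t: 18.4
eef_pos: [618.6, -177.0, 88.8]
tcp_rot: [-3.101, -0.695, 0.023]
ft_force: [1.3, 0.2, -0.3]
opening: 0.007
grip_force: 0.0
```

```bash
python3 -c "
from h import *
st();print(to(mpos((-110,-110,75))))"
```

```text
t18.40 j [-0.544  0.596  2.067  1.845  0.403 -0.759] tcp [ 618.6 -177.    88.8] M [-108.4 -110.6   88.8] F_M [ 1.3  0.  -0.3]
tool axes in M (cols)
 [[ 0.766 -0.049  0.641]
 [-0.058 -0.998 -0.007]
 [ 0.64  -0.031 -0.768]]
[-10.1  -0.1   9.6]
```

Run:
```python
from h import *
c=env.read_camera("side"); k=c["frame"][110:310,290:470,::-1]
cv2.imwrite("pics/s2.png",cv2.resize(k,None,fx=3,fy=3,interpolation=cv2.INTER_CUBIC))
q=lambda P:((proj(c,mpos(P))-[290,110])*3).round()
for z in(100,112,125): print(z,q((-41,180,z)),q((-41,-180,z)),q((-41,-110,z)))
for z in(320,335): print(z,q((-50,186,z)),q((-50,224,z)))
print(q((-108,-110.6,88.8)))
```

```text
100 [[ 75. 269.]] [[341. 453.]] [[282. 412.]]
112 [[ 75. 260.]] [[343. 444.]] [[283. 403.]]
125 [[ 75. 250.]] [[345. 433.]] [[285. 392.]]
320 [[66. 89.]] [[40. 75.]]
335 [[66. 76.]] [[40. 61.]]
[[233. 455.]]
```

View pics/s2.png

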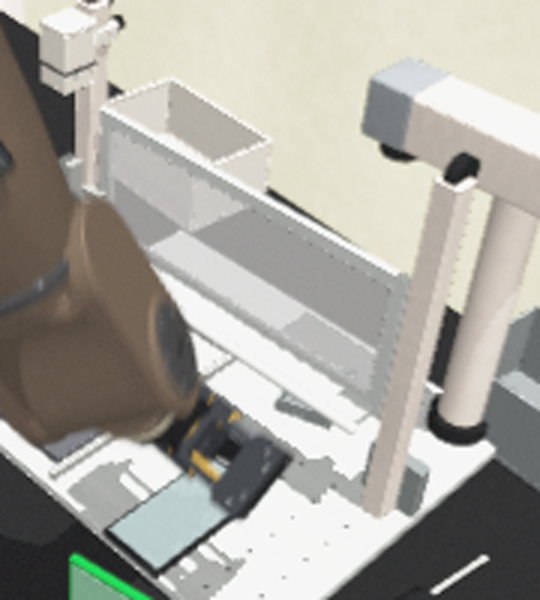

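The picture matches the model: the sleeve's line is at z≈331 (crop (66,79)) and the lip's lower edge at about 123 (crop (350,432)), so the rise should be about 107 ±10 mm. The gripper is in front of the lip over the spare phone and clear of it. Moving in under the lip.

Call:
arm_command(
  targets=[
    [12,0,10,0,0],
    [25,-1,21,0,0],
    [38,-2,32,0,0],
    [50,-3,42,0,0],
    [50,-3,42,0,0],
  ],
)

```text
t: 18.95
eef_pos: [685.3, -170.2, 90.9]
tcp_rot: [-3.1, -0.696, 0.024]
ft_force: [-1.3, -0.1, 0.3]
opening: 0.005
grip_force: 0.0
```

```bash
python3 -c "
from h import *
st();print(to(mpos((-43.5,-110,105))))"
```

```text
t18.95 j [-0.47   0.642  1.921  1.676  0.349 -0.509] tcp [ 685.3 -170.2   90.9] M [ -41.4 -110.3   90.9] F_M [-1.3  0.   0.3]
tool axes in M (cols)
 [[ 0.765 -0.048  0.642]
 [-0.057 -0.998 -0.006]
 [ 0.641 -0.032 -0.767]]
[  7.4  -0.7 -12.2]
```

Call:
arm_command(
  targets=[
    [2.5,0,-3.1,0,0],
    [5,0,-6.2,0,0],
    [6.5,0,-7.7,0,0],
    [9,0,-10.7,0,0],
  ],
)

```text
t: 19.35
eef_pos: [682.9, -170.9, 104.1]
tcp_rot: [-3.099, -0.694, 0.022]
ft_force: [-0.7, 0.0, -0.9]
opening: 0.002
grip_force: 0.0
```

Call:
arm_command(
  targets=[
    [2.6,0,-3.1,0,0],
    [5.2,0,-6.1,0,0],
    [7.7,0,-9.2,0,0],
  ],
)

```text
t: 19.65
eef_pos: [682.9, -171.1, 115.7]
tcp_rot: [-3.099, -0.693, 0.023]
ft_force: [-1.0, 0.4, -3.5]
opening: 0.003
grip_force: 1.1
```

Call:
arm_command(
  targets=[
    [2.6,0,-3.1,0,0],
    [5.2,0,-6.1,0,0],
    [7.7,0,-9.2,0,0],
  ],
)

```text
t: 19.95
eef_pos: [683.0, -171.2, 127.7]
tcp_rot: [-3.099, -0.693, 0.023]
ft_force: [-1.8, 1.4, -2.3]
opening: 0.002
grip_force: 1.6
```

```bash
python3 -c "
from h import *
st()"
```

```text
t19.95 j [-0.473  0.579  1.903  1.445  0.351 -0.267] tcp [ 683.  -171.2  127.7] M [ -43.7 -111.2  127.7] F_M [-1.7  1.6 -2.3]
tool axes in M (cols)
 [[ 0.767 -0.048  0.64 ]
 [-0.058 -0.998 -0.006]
 [ 0.639 -0.033 -0.768]]
```

Contact at TCP z≈113, with the guard lifting at about 3 N. Stop expected at z≈220 ±10. I'll go up briskly to about 195, then slowly.

Call:
arm_command(
  targets=[
    [4.5,-0.2,-5.4,0,0],
    [9.6,-0.5,-11.5,0,0],
    [14.7,-0.8,-17.7,0,0],
    [19.8,-1,-23.8,0,0],
    [23,-1.2,-27.6,0,0],
  ],
)

```text
t: 20.45
eef_pos: [683.1, -171.2, 164.1]
tcp_rot: [-3.099, -0.694, 0.023]
ft_force: [-3.3, 0.7, -2.7]
opening: 0.0
grip_force: 1.9
```

Call:
arm_command(
  targets=[
    [4.5,-0.2,-5.4,0,0],
    [9.6,-0.5,-11.5,0,0],
    [14,-0.7,-16.8,0,0],
    [18,-0.9,-21.6,0,0],
    [20,-1,-24,0,0],
  ],
)

```text
t: 20.95
eef_pos: [683.1, -171.1, 195.3]
tcp_rot: [-3.099, -0.694, 0.023]
ft_force: [-2.4, 0.8, -1.9]
opening: 0.007
grip_force: 2.0
```

```bash
python3 -c "
from h import *
st()"
```

```text
t20.95 j [-0.473  0.478  1.85   1.072  0.399  0.134] tcp [ 683.1 -171.1  195.3] M [ -43.7 -111.1  195.3] F_M [-2.3  1.1 -1.9]
tool axes in M (cols)
 [[ 0.767 -0.048  0.64 ]
 [-0.058 -0.998 -0.006]
 [ 0.639 -0.033 -0.768]]
```

Call:
arm_command(
  targets=[
    [1.3,0,-1.5,0,0],
    [2.6,-0.1,-3.1,0,0],
    [3.8,-0.2,-4.6,0,0],
    [3.8,-0.2,-4.6,0,0],
  ],
)

```text
t: 21.35
eef_pos: [683.2, -171.3, 200.9]
tcp_rot: [-3.099, -0.694, 0.023]
ft_force: [-4.8, 1.3, -1.4]
opening: 0.002
grip_force: 2.1
```

Call:
arm_command(
  targets=[
    [1.3,0,-1.5,0,0],
    [2.6,-0.1,-3.1,0,0],
    [2.6,-0.1,-3.1,0,0],
  ],
)

```text
t: 21.65
eef_pos: [683.2, -171.3, 205.1]
tcp_rot: [-3.099, -0.694, 0.023]
ft_force: [-5.6, 2.3, -1.4]
opening: 0.003
grip_force: 2.5
```

Call:
arm_command(
  targets=[
    [0.9,0,-1.1,0,0],
    [1.9,-0.1,-2.3,0,0],
    [1.9,-0.1,-2.3,0,0],
  ],
)

```text
t: 21.95
eef_pos: [683.2, -171.3, 208.0]
tcp_rot: [-3.099, -0.694, 0.023]
ft_force: [-4.6, 3.2, -1.7]
opening: 0.005
grip_force: 2.4
```

Call:
arm_command(
  targets=[
    [0.6,0,-0.8,0,0],
    [1.3,0,-1.5,0,0],
  ],
)

```text
t: 22.15
eef_pos: [683.2, -171.3, 209.8]
tcp_rot: [-3.099, -0.694, 0.023]
ft_force: [-5.8, 3.0, -3.1]
opening: 0.007
grip_force: 2.8
```

Call:
arm_command(
  targets=[
    [0.6,0,-0.8,0,0],
    [1.3,0,-1.5,0,0],
    [1.3,0,-1.5,0,0],
  ],
)

```text
t: 22.45
eef_pos: [683.3, -171.3, 211.9]
tcp_rot: [-3.099, -0.694, 0.023]
ft_force: [-5.4, 2.3, -2.8]
opening: 0.005
grip_force: 2.6
```

Call:
arm_command(
  targets=[
    [0.6,0,-0.8,0,0],
    [1.3,0,-1.5,0,0],
    [1.3,0,-1.5,0,0],
  ],
)

```text
t: 22.75
eef_pos: [683.3, -171.3, 213.9]
tcp_rot: [-3.099, -0.694, 0.023]
ft_force: [-5.2, 3.0, -2.5]
opening: 0.006
grip_force: 2.7
```

Call:
arm_command(
  targets=[
    [0.6,0,-0.8,0,0],
    [1.3,0,-1.5,0,0],
    [1.3,0,-1.5,0,0],
  ],
)

```text
t: 23.05
eef_pos: [683.3, -171.3, 215.8]
tcp_rot: [-3.099, -0.694, 0.023]
ft_force: [-5.5, 3.2, -1.9]
opening: 0.005
grip_force: 2.8
```

Call:
arm_command(
  targets=[
    [0.6,0,-0.8,0,0],
    [1.3,0,-1.5,0,0],
    [1.3,0,-1.5,0,0],
  ],
)

```text
t: 23.35
eef_pos: [683.3, -171.3, 217.8]
tcp_rot: [-3.099, -0.693, 0.023]
ft_force: [-4.6, 3.5, -2.2]
opening: 0.002
grip_force: 2.9
```

Call:
arm_command(
  targets=[
    [0.6,0,-0.8,0,0],
    [1.3,0,-1.5,0,0],
    [1.3,0,-1.5,0,0],
  ],
)

```text
t: 23.65
eef_pos: [683.3, -171.3, 219.7]
tcp_rot: [-3.098, -0.693, 0.023]
ft_force: [-6.2, 3.9, -1.5]
opening: 0.003
grip_force: 2.9
```

Call:
arm_command(
  targets=[
    [0.6,0,-0.8,0,0],
    [1.3,0,-1.5,0,0],
    [1.3,0,-1.5,0,0],
  ],
)

```text
t: 23.95
eef_pos: [683.3, -171.3, 221.6]
tcp_rot: [-3.098, -0.693, 0.023]
ft_force: [-6.3, 3.8, -1.9]
opening: 0.009
grip_force: 3.0
```

Call:
arm_command(
  targets=[
    [0.6,0,-0.8,0,0],
    [1.3,0,-1.5,0,0],
    [1.3,0,-1.5,0,0],
  ],
)

```text
t: 24.25
eef_pos: [683.3, -171.4, 223.6]
tcp_rot: [-3.098, -0.693, 0.023]
ft_force: [-6.7, 5.1, -2.7]
opening: 0.005
grip_force: 3.1
```

Call:
arm_command(
  targets=[
    [0.6,0,-0.8,0,0],
    [1.3,0,-1.5,0,0],
    [1.3,0,-1.5,0,0],
  ],
)

```text
t: 24.55
eef_pos: [683.2, -171.4, 225.2]
tcp_rot: [-3.098, -0.692, 0.023]
ft_force: [-5.4, 3.7, -4.3]
opening: 0.006
grip_force: 3.4
```

Call:
arm_command(
  targets=[
    [0.6,0,-0.8,0,0],
    [0.6,0,-0.8,0,0],
    [0.6,0,-0.8,0,0],
  ],
)

```text
t: 24.85
eef_pos: [683.1, -171.4, 225.9]
tcp_rot: [-3.098, -0.692, 0.023]
ft_force: [-4.2, 3.9, -6.4]
opening: 0.003
grip_force: 3.5
```

Call:
arm_command(
  targets=[
    [0.6,0,-0.8,0,0],
    [0.6,0,-0.8,0,0],
    [0.6,0,-0.8,0,0],
  ],
)

```text
t: 25.15
eef_pos: [683.1, -171.5, 226.7]
tcp_rot: [-3.098, -0.692, 0.023]
ft_force: [-3.7, 5.1, -8.9]
opening: 0.004
grip_force: 4.2
```

The stop is felt: Fz went from -2 to -9 N over about 2 mm. I'll add a little more and hold.

Call:
arm_command(
  targets=[
    [0.5,0,-0.6,0,0],
    [0.5,0,-0.6,0,0],
    [0.5,0,-0.6,0,0],
    [0.5,0,-0.6,0,0],
    [0.5,0,-0.6,0,0],
  ],
)

```text
t: 25.65
eef_pos: [683.1, -171.5, 227.4]
tcp_rot: [-3.098, -0.692, 0.023]
ft_force: [-3.6, 4.8, -11.0]
opening: 0.003
grip_force: 4.5
```

```bash
python3 -c "
from h import *
st();print(tool(mvec((0,0,-40))),tool(mvec((-60,0,0))))"
```

```text
t25.65 j [-0.474  0.435  1.817  0.925  0.443  0.294] tcp [ 683.1 -171.5  227.4] M [ -43.7 -111.5  227.4] F_M [ -3.2   5.1 -11. ]
tool axes in M (cols)
 [[ 0.768 -0.048  0.639]
 [-0.058 -0.998 -0.004]
 [ 0.638 -0.034 -0.769]]
[-25.5   1.4  30.8] [-46.1   2.9 -38.3]
```

The guard is pressed at about 9 N above the lifting force and held for 0.5 s. Now I lower away from the lip and plan the carriage push.

Call:
arm_command(
  targets=[
    [-6,0,7,0,0],
    [-19,1,23,0,0],
    [-32,2,38,0,0],
    [-66,5,10,0,0],
    [-100,7,-18,0,0],
  ],
)

```text
t: 26.15
eef_pos: [595.8, -182.9, 178.5]
tcp_rot: [-3.102, -0.696, 0.024]
ft_force: [-0.1, -1.0, -0.9]
opening: 0.003
grip_force: 0.0
```

Run:
```python
from h import *
import pickle
c=env.read_camera("side"); cv2.imwrite("pics/s3.png",cv2.resize(c["frame"][90:330,180:460,::-1],None,fx=2.5,fy=2.5,interpolation=cv2.INTER_CUBIC))
st(); print(to(mpos((-215,88,160))), mpos((-215,88,36)))
d=pickle.load(open("c0.pkl","rb"))
for uv in((293,280),(322,249),(347,284),(310,299)): print(uv,onplane(d["top"],uv,60).round())
```

```text
t26.20 j [-0.585  0.41   2.058  1.353  0.42  -0.261] tcp [ 590.3 -182.3  178. ] M [-137.1 -113.   178. ] F_M [-0.1  0.3  1.9]
tool axes in M (cols)
 [[ 0.767 -0.05   0.64 ]
 [-0.059 -0.998 -0.008]
 [ 0.639 -0.031 -0.769]]
[ -83.1 -196.2  -37.6] [492.98550156  10.12126981  36.        ]
(293, 280) [328.  52.  60.]
(322, 249) [434. -41.  60.]
(347, 284) [ 320. -127.   60.]
(310, 299) [267.  -6.  60.]
```

View pics/s3.png

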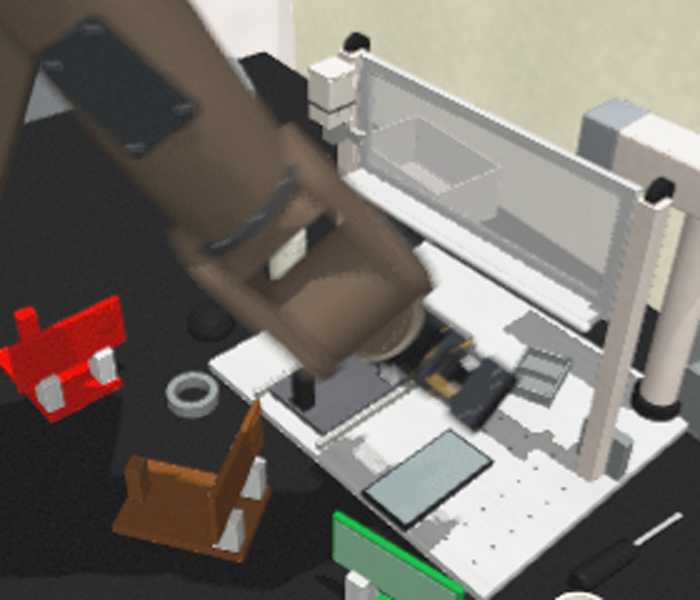

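The guard stays up with its tab in the sleeve (picture around (340,130)). The tilted gripper cannot get behind the post without nearing the brown decoy (at (190,500)). So I'll straddle the post with open fingers from above, grip it and slide the carriage in. First I go lower and back on this side, to keep the wrist away from its singularity.

Run:
```python
from h import *
print(to(mpos((-172,-50,112)))); st()
import pickle
d=pickle.load(open("c0.pkl","rb"))
for uv in((320,250),(346,283)): print(uv,onplane(d["top"],uv,110).round())
```

```text
[-72.7 -59.1  27.9]
t26.20 j [-0.585  0.41   2.058  1.353  0.42  -0.261] tcp [ 590.3 -182.3  178. ] M [-137.1 -113.   178. ] F_M [-0.1  0.3  1.9]
tool axes in M (cols)
 [[ 0.767 -0.05   0.64 ]
 [-0.059 -0.998 -0.008]
 [ 0.639 -0.031 -0.769]]
(320, 250) [431. -34. 110.]
(346, 283) [ 327. -120.  110.]
```

Call:
arm_command(
  targets=[
    [-15,-12,6,0,1],
    [-30,-24,12,0,1],
    [-45,-36,18,0,1],
    [-60,-48,24,0,1],
    [-73,-59,28,0,1],
  ],
)

```text
t: 26.7
eef_pos: [555.2, -123.6, 112.4]
tcp_rot: [-3.103, -0.696, 0.023]
ft_force: [-0.4, -0.1, 0.6]
opening: 0.367
grip_force: 0.0
```

Run:
```python
from h import *
st(); print(to(mpos((-172,89,112))))
```

```text
t26.70 j [-0.511  0.488  2.242  2.036  0.414 -0.933] tcp [ 555.2 -123.6  112.4] M [-166.2  -51.2  112.4] F_M [-0.5 -0.   0.6]
tool axes in M (cols)
 [[ 0.765 -0.051  0.642]
 [-0.058 -0.998 -0.009]
 [ 0.641 -0.03  -0.767]]
[ -12.8 -139.7   -4.7]
```

Call:
arm_command(
  targets=[
    [-4,-28,-1,0,1],
    [-8,-56,-2,0,1],
    [-12,-84,-3,0,1],
    [-12,-112,-4,0,1],
    [-13,-140,-5,0,1],
  ],
)

```text
t: 27.2
eef_pos: [535.6, 16.8, 113.1]
tcp_rot: [-3.1, -0.696, 0.022]
ft_force: [0.6, -0.6, 0.8]
opening: 0.789
grip_force: 0.0
```

Run:
```python
from h import *
st(); print(to(mpos((-172,89,48))))
for n,cr in(("top",(280,160,80,80)),("side",(270,180,110,110))):
    c=env.read_camera(n); x,y,w,h=cr; k=c["frame"][y:y+h,x:x+w,::-1]
    cv2.imwrite(f"pics/g_{n}.png",cv2.resize(k,(400,400),interpolation=cv2.INTER_CUBIC))
a=np.hstack([cv2.imread(f"pics/g_{n}.png") for n in("top","side")]); cv2.imwrite("pics/g.png",a)
```

```text
t27.20 j [-0.178  0.457  2.344  2.669  0.378 -1.282] tcp [535.6  16.8 113.1] M [-171.9   90.5  113.1] F_M [ 0.6 -0.7  0.8]
tool axes in M (cols)
 [[ 0.765 -0.05   0.642]
 [-0.059 -0.998 -0.008]
 [ 0.641 -0.032 -0.767]]
[-41.7   3.6  49.8]
```

View pics/g.png

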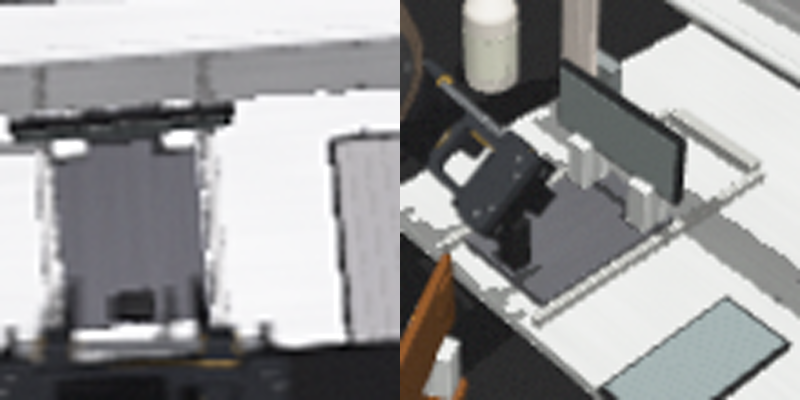

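The top crop shows the post (133,305) between the open fingers (75 and 205). The side crop shows the gripper above the post, clear of the brown jig. Going down with the pads centred on the post.

Call:
arm_command(
  targets=[
    [-9,1,14,0,1],
    [-18,2,28,0,1],
    [-27,3,42,0,1],
    [-35,3.5,54,0,1],
    [-35,3.5,54,0,1],
  ],
)

```text
t: 27.8
eef_pos: [543.0, 14.6, 47.0]
tcp_rot: [-3.099, -0.693, 0.021]
ft_force: [0.1, -0.0, 0.2]
opening: 0.998
grip_force: 0.0
```

Run:
```python
from h import *
st(); print(to(mpos((-164,89,48))))
```

```text
t27.80 j [-0.181  0.636  2.364  2.815  0.559 -1.449] tcp [543.   14.6  47. ] M [-164.8   87.5   47. ] F_M [ 0.1 -0.   0.2]
tool axes in M (cols)
 [[ 0.767 -0.05   0.64 ]
 [-0.059 -0.998 -0.007]
 [ 0.639 -0.033 -0.768]]
[ 1.2 -1.6 -0.3]
```

Call:
arm_command(
  targets=[
    [0,0,0,0,0],
    [0,0,0,0,0],
    [0,0,0,0,0],
    [0,0,0,0,0],
    [0,0,0,0,0],
  ],
)

```text
t: 28.3
eef_pos: [542.1, 15.5, 48.4]
tcp_rot: [-3.099, -0.695, 0.023]
ft_force: [-0.1, -0.5, -0.2]
opening: 0.636
grip_force: 0.0
```

Call:
arm_command(
  targets=[
    [0,0,0,0,0],
    [0,0,0,0,0],
    [0,0,0,0,0],
    [0,0,0,0,0],
    [0,0,0,0,0],
  ],
)

```text
t: 28.8
eef_pos: [542.0, 15.4, 47.9]
tcp_rot: [-3.1, -0.694, 0.023]
ft_force: [-0.9, -1.8, 1.7]
opening: 0.253
grip_force: 29.7
```

Run:
```python
from h import *
st(); print(tool(mvec((80,0,0))))
```

```text
t28.80 j [-0.18   0.633  2.367  2.816  0.559 -1.45 ] tcp [542.   15.4  47.9] M [-165.7   88.4   47.9] F_M [-1.1 -1.6  1.7]
tool axes in M (cols)
 [[ 0.767 -0.049  0.64 ]
 [-0.058 -0.998 -0.006]
 [ 0.64  -0.032 -0.768]]
[61.3 -3.9 51.2]
```

Gripped on 24 mm, which is the post. Sliding it in.

Call:
arm_command(
  targets=[
    [3.1,-0.2,2.6,0,0],
    [6.9,-0.4,5.8,0,0],
    [10.7,-0.7,9,0,0],
    [14.6,-0.9,12.2,0,0],
    [18.4,-1.2,15.4,0,0],
  ],
)

```text
t: 29.3
eef_pos: [563.8, 18.4, 47.8]
tcp_rot: [-3.099, -0.691, 0.024]
ft_force: [-18.8, 1.2, 17.4]
opening: 0.256
grip_force: 30.3
```

Run:
```python
from h import *
st(); print(tool(mvec((40,0,0))))
```

```text
t29.30 j [-0.162  0.636  2.312  2.807  0.506 -1.42 ] tcp [563.8  18.4  47.8] M [-143.7   89.3   47.8] F_M [-18.6   3.1  17.4]
tool axes in M (cols)
 [[ 0.769 -0.048  0.638]
 [-0.058 -0.998 -0.006]
 [ 0.637 -0.032 -0.77 ]]
[30.7 -1.9 25.5]
```

Call:
arm_command(
  targets=[
    [0.6,0,-0.8,0,0],
    [1,0,-1.2,0,0],
    [1,0,-1.2,0,0],
  ],
)

```text
t: 29.6
eef_pos: [565.3, 17.9, 49.1]
tcp_rot: [-3.099, -0.692, 0.023]
ft_force: [-2.2, -0.5, -1.4]
opening: 0.255
grip_force: 29.8
```

Run:
```python
from h import *
st(); s=env.state(); print(s["moment"],s["grip_force"])
```

```text
t29.60 j [-0.163  0.634  2.308  2.805  0.502 -1.417] tcp [565.3  17.9  49.1] M [-142.3   88.6   49.1] F_M [-2.3 -0.3 -1.4]
tool axes in M (cols)
 [[ 0.768 -0.049  0.639]
 [-0.058 -0.998 -0.006]
 [ 0.638 -0.033 -0.769]]
[-0.42488067  1.23198415 -0.11856663] 29.80099707841873
```

Call:
arm_command(
  targets=[
    [3.1,-0.2,2.4,0,0],
    [6.2,-0.4,4.9,0,0],
    [9.3,-0.6,7.4,0,0],
    [12.4,-0.8,9.9,0,0],
    [15.5,-1,12.5,0,0],
  ],
)

```text
t: 30.1
eef_pos: [586.2, 19.9, 49.8]
tcp_rot: [-3.099, -0.694, 0.023]
ft_force: [-1.2, 0.4, -4.1]
opening: 0.253
grip_force: 29.7
```

Run:
```python
from h import *
st()
```

```text
t30.10 j [-0.15   0.639  2.258  2.794  0.461 -1.391] tcp [586.2  19.9  49.8] M [-121.3   88.6   49.8] F_M [-1.1  0.5 -4.1]
tool axes in M (cols)
 [[ 0.767 -0.048  0.64 ]
 [-0.058 -0.998 -0.006]
 [ 0.64  -0.032 -0.768]]
```

Call:
arm_command(
  targets=[
    [3,-0.2,2.6,0,0],
    [6,-0.4,5.3,0,0],
    [9,-0.6,8,0,0],
    [12,-0.8,10.6,0,0],
    [15,-1,13.2,0,0],
  ],
)

```text
t: 30.6
eef_pos: [606.0, 21.9, 49.3]
tcp_rot: [-3.099, -0.694, 0.023]
ft_force: [-2.2, -1.0, -3.5]
opening: 0.254
grip_force: 29.8
```

Run:
```python
from h import *
st()
```

```text
t30.60 j [-0.138  0.647  2.211  2.783  0.423 -1.366] tcp [606.   21.9  49.3] M [-101.4   88.6   49.3] F_M [-2.3 -0.8 -3.5]
tool axes in M (cols)
 [[ 0.767 -0.049  0.64 ]
 [-0.058 -0.998 -0.006]
 [ 0.64  -0.032 -0.768]]
```

Call:
arm_command(
  targets=[
    [3,-0.2,2.6,0,0],
    [6,-0.4,5.3,0,0],
    [9,-0.6,8,0,0],
    [12,-0.8,10.6,0,0],
    [13.3,-0.9,11.9,0,0],
  ],
)

```text
t: 31.1
eef_pos: [623.9, 23.7, 48.8]
tcp_rot: [-3.099, -0.694, 0.023]
ft_force: [-3.3, 0.4, -3.1]
opening: 0.254
grip_force: 29.8
```

Call:
arm_command(
  targets=[
    [1,0,0.9,0,0],
    [2.2,-0.1,2,0,0],
    [2.2,-0.1,2,0,0],
  ],
)

```text
t: 31.4
eef_pos: [626.4, 24.0, 48.7]
tcp_rot: [-3.099, -0.694, 0.023]
ft_force: [-3.0, 0.2, -1.7]
opening: 0.253
grip_force: 29.8
```

Run:
```python
from h import *
st()
```

```text
t31.40 j [-0.127  0.658  2.161  2.768  0.386 -1.338] tcp [626.4  24.   48.7] M [-80.8  88.7  48.7] F_M [-3.   0.5 -1.7]
tool axes in M (cols)
 [[ 0.766 -0.048  0.641]
 [-0.058 -0.998 -0.006]
 [ 0.64  -0.032 -0.768]]
```

Travelled 85 of about 91 mm. Creeping to the end stop.

Call:
arm_command(
  targets=[
    [1,0,0.8,0,0],
    [2.3,-0.1,1.9,0,0],
    [2.3,-0.1,1.9,0,0],
  ],
)

```text
t: 31.7
eef_pos: [629.4, 24.2, 48.7]
tcp_rot: [-3.099, -0.694, 0.023]
ft_force: [-3.3, 0.3, -1.7]
opening: 0.251
grip_force: 29.8
```

Call:
arm_command(
  targets=[
    [0.8,0,0.6,0,0],
    [1.5,-0.1,1.3,0,0],
    [1.5,-0.1,1.3,0,0],
  ],
)

```text
t: 32.0
eef_pos: [631.3, 24.4, 48.6]
tcp_rot: [-3.099, -0.694, 0.023]
ft_force: [-5.3, 0.8, -0.8]
opening: 0.256
grip_force: 29.8
```

Call:
arm_command(
  targets=[
    [0.8,0,0.6,0,0],
    [1.5,-0.1,1.3,0,0],
    [1.5,-0.1,1.3,0,0],
  ],
)

```text
t: 32.3
eef_pos: [633.2, 24.6, 48.6]
tcp_rot: [-3.099, -0.694, 0.023]
ft_force: [-5.1, 1.1, 0.2]
opening: 0.252
grip_force: 29.8
```

Call:
arm_command(
  targets=[
    [0.8,0,0.6,0,0],
    [1.5,-0.1,1.3,0,0],
    [1.5,-0.1,1.3,0,0],
  ],
)

```text
t: 32.6
eef_pos: [635.2, 24.8, 48.6]
tcp_rot: [-3.099, -0.694, 0.023]
ft_force: [-5.2, 0.4, 0.2]
opening: 0.252
grip_force: 29.8
```

Call:
arm_command(
  targets=[
    [0.8,0,0.6,0,0],
    [1.5,-0.1,1.3,0,0],
    [1.5,-0.1,1.3,0,0],
  ],
)

```text
t: 32.9
eef_pos: [636.2, 24.9, 48.5]
tcp_rot: [-3.1, -0.692, 0.023]
ft_force: [-13.6, -1.0, 7.1]
opening: 0.255
grip_force: 29.9
```

Call:
arm_command(
  targets=[
    [0.8,0,0.5,0,0],
    [0.8,0,0.5,0,0],
    [0.8,0,0.5,0,0],
    [0.8,0,0.5,0,0],
  ],
)

```text
t: 33.3
eef_pos: [636.2, 24.9, 48.4]
tcp_rot: [-3.1, -0.691, 0.023]
ft_force: [-19.7, -2.7, 11.2]
opening: 0.251
grip_force: 30.0
```

Run:
```python
from h import *
st()
```

```text
t33.30 j [-0.122  0.663  2.136  2.756  0.362 -1.32 ] tcp [636.2  24.9  48.4] M [-71.   88.6  48.4] F_M [-19.9  -0.8  11.2]
tool axes in M (cols)
 [[ 0.768 -0.049  0.638]
 [-0.058 -0.998 -0.006]
 [ 0.637 -0.032 -0.77 ]]
```

Home: 20 N against the stop and no more motion. Ease off, release, and withdraw along the tool axis.

Call:
arm_command(
  targets=[
    [-1.2,0,-0.8,0,0],
    [-1.2,0,-0.8,0,0.8],
    [-1.2,0,-0.8,0,0.8],
    [-1.2,0,-0.8,0,0.8],
    [-1.2,0,-0.8,0,0.8],
  ],
)

```text
t: 33.8
eef_pos: [637.2, 24.9, 48.7]
tcp_rot: [-3.099, -0.695, 0.023]
ft_force: [-0.4, 0.3, 0.1]
opening: 0.531
grip_force: 0.0
```

Call:
arm_command(
  targets=[
    [0,0,0,0,0.8],
    [0,0,0,0,0.8],
    [0,0,-20,0,0.8],
    [0,0,-50,0,0.8],
    [0,0,-80,0,0.8],
  ],
)

```text
t: 34.3
eef_pos: [584.9, 20.4, 110.1]
tcp_rot: [-3.099, -0.693, 0.023]
ft_force: [0.0, 0.0, 0.9]
opening: 0.797
grip_force: 0.0
```

Call:
arm_command(
  targets=[
    [0,0,-15,0,0.8],
    [0,0,-20,0,0.8],
    [0,0,-20,0,0.8],
  ],
)

```text
t: 34.6
eef_pos: [573.2, 19.2, 125.8]
tcp_rot: [-3.099, -0.695, 0.023]
ft_force: [0.5, 0.5, 0.1]
opening: 0.803
grip_force: 0.0
```

Run:
```python
from h import *
st()
c=env.read_camera("side"); cv2.imwrite("pics/e.png",cv2.resize(c["frame"][90:330,180:460,::-1],None,fx=2.5,fy=2.5,interpolation=cv2.INTER_CUBIC))
P=lambda p:((proj(c,mpos(p))-[180,90])*2.5).round()
print("home post top",P((-85,85,77)),"plate rear corners",P((-97,135,27)),P((-97,35,27)))
```

```text
t34.60 j [-0.156  0.453  2.246  2.555  0.284 -1.142] tcp [573.2  19.2 125.8] M [-134.3   89.1  125.8] F_M [0.5 0.5 0.1]
tool axes in M (cols)
 [[ 0.766 -0.049  0.641]
 [-0.058 -0.998 -0.006]
 [ 0.641 -0.032 -0.767]]
home post top [[362. 339.]] plate rear corners [[328. 353.]] [[382. 395.]]
```

View pics/e.png

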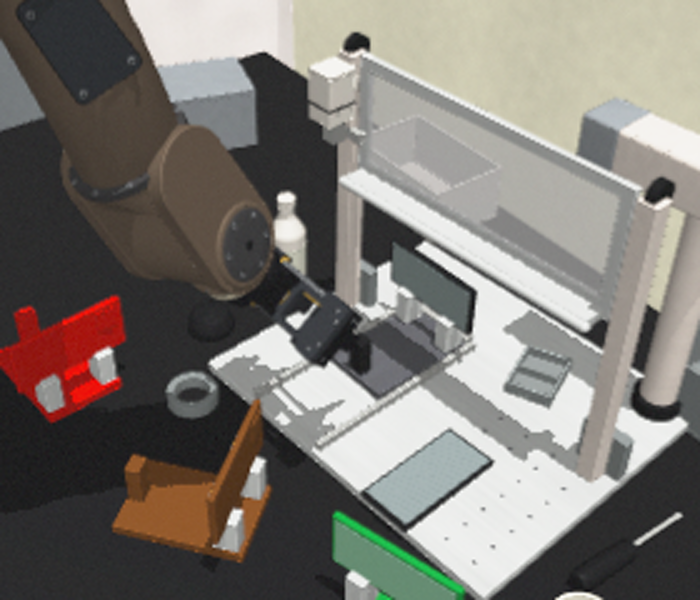

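The final picture shows the guard up with its tab in the sleeve at (335,125). The carriage's rear corner at (380,397) matches the predicted home position (382,395), and the gripper is clear. Handing in.

```bash
python3 -c "
from cell import env
print(env.job_done())"
```

```text
the job is handed in; nothing more can be done
None
```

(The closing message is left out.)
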